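Pack the findings tin and carry the chest

TASK

Put the smaller of the two round metal tins flat in the open drawer of the little wooden chest, let go of it, and push the drawer fully shut while the chest stands on the bench. Then take the chest by the steel bar handle on its top, lift it about 10 cm clear of the bench, and finish still holding it there, steady and level. Never tip the chest, and leave the larger tin, the mug and the cone alone.

Things in the scene. Friction and masses are not known exactly. Their poses are not given: they have to be found in the camera images.
- chest: Small wooden carrying chest, 140 (its x) x 170 (its y) x 70 mm high, 0.55 kg plus a 0.13 kg drawer (both may vary by a fifth), standing loose on the bench. Origin: centre of its underside, z up. Its -x face is the open front where the drawer slides out; as placed, that front looks roughly to world -y (the robot's right), give or take 20 degrees. The drawer closes along the chest's +x.
- chest_handle (a point): Centre of the steel bar handle on top of the chest, 112 mm above the chest's underside, above its middle. The bar is straight, 12 x 12 mm in section, 112 mm long along the chest's y, on two 12 mm posts at 50 mm either side; 36 mm of free height between chest top and the underside of the bar. Axes as the chest.
- drawer (a joint): How far the drawer stands out of the chest, m: 0 fully shut (front flush with the chest), 0.105 the stop. Starts 0.08 to 0.105. Slides easily with about 1 N of friction and stays where left.
- drawer_knob (a point): Outermost point (centre of the flat face) of the brass knob on the drawer front: 18 mm in diameter, standing 18 mm out from the drawer front, 35 mm above the chest's underside. The drawer front is 150 mm wide, 10 mm thick, its top edge 59 mm above the chest's underside. Moves with the drawer; axes as the chest.
- drawer_floor (a point): Point on the drawer's inner floor, mid-width, at the inner face of its front panel. Axes as the chest: the inside runs 109 mm along +x and 69 mm either way along y; floor 14 mm above the chest's underside; side walls 31 mm, front 45 mm above the floor; 48 mm free height inside the chest. Open from above only outside the chest: for (joint value - 10 mm) along +x.
- small_tin: The smaller round metal tin with lid (closed solid): 40 mm diameter, 24 mm high, 0.05 kg. Origin: centre of its underside, z up.
- large_tin: The larger round metal tin, 64 mm diameter, 32 mm high; leave it alone. The two tins lie to the right of the robot and may have swapped places. Origin: centre of its underside.
- mug: White mug with orange lid, 86 mm across the lid, 114 mm high, handle to its +y; leave it alone. Origin: centre of its underside.
- cone: Brown firing cone fixed on a white saucer 120 mm across, 128 mm high; leave it alone. Origin: centre of its underside.

How it is judged:
On the way, in this order (a step that is already met when the one before it is completed fails the run):
1. the smaller tin lies flat and let go in the open drawer (x of small_tin in the frame of drawer_floor between 0.015 and 0.095 m and y of small_tin in the frame of drawer_floor between -0.055 and 0.055 m and z of small_tin in the frame of drawer_floor between -0.004 and 0.006 m and angle between small_tin's own z axis and vertical below 0.15 rad and contact force between small_tin and the fingers below 0.1 N and value of joint drawer above 0.03 m), for 0.2 s.
2. the drawer is pushed fully shut with the chest standing on the bench (value of joint drawer below 0.006 m and height (world z) of chest below 0.01 m and angle between chest's own z axis and vertical below 0.08 rad), for 0.2 s.
3. the chest is lifted clear of the bench, level (height (world z) of chest above 0.06 m and angle between chest's own z axis and vertical below 0.14 rad and contact force between chest and the fingers above 1 N), for 0.2 s.
At the end, for the whole second after the job is handed in: The gripper holds the chest by its top handle, nothing else carries it: underside 60 to 160 mm above the bench, level within 8 degrees, still (under 20 mm/s, 0.12 rad/s), gripper within 60 mm of the bar's centre; drawer shut within 8 mm, the smaller tin inside on its floor (all of step 3 and height (world z) of chest below 0.16 m and contact force between chest and mug below 0.1 N and contact force between chest and cone below 0.1 N and contact force between chest and large_tin below 0.1 N and distance between the grasp point and chest_handle below 0.06 m and linear speed of chest below 0.02 m/s and angular speed of chest below 0.12 rad/s and value of joint drawer below 0.008 m and x of small_tin in the frame of drawer_floor between 0.015 and 0.095 m and y of small_tin in the frame of drawer_floor between -0.055 and 0.055 m and z of small_tin in the frame of drawer_floor between -0.004 and 0.006 m); the arm keeps its last pose, push and grip.
It fails at once if the chest is tipped by more than 17 degrees (angle between chest's own z axis and vertical above 0.3 rad).
It fails at once if the larger tin is moved by more than 30 mm (distance of large_tin from where it was at the start of the episode above 0.03 m).
It fails at once if the mug is moved by more than 30 mm (distance of mug from where it was at the start of the episode above 0.03 m).
It fails at once if the cone is moved by more than 30 mm (distance of cone from where it was at the start of the episode above 0.03 m).
It also fails if it takes over 72 s, if anything falls off the work surface, if the arm or the gripper's body presses on something with over 40 N, if the wrist force passes 120 N, or if a joint passes its speed limit or range.

ROBOT

A 6-joint arm with a two-finger parallel gripper is mounted at the origin on the work surface. World frame = base frame: x ahead of the robot, y to its left, z up, the work surface at z = 0. Lengths are in m, angles in rad, forces in N, time in s.
With the tool pointing down it reaches from about 0.275 to 0.825 m from the base axis. Payload 4.9 kg.
Tool frame: the origin (TCP) lies midway between the tips of the shut fingers; the grasp point (between the pads) lies 19 mm behind it (grip_point_offset is the distance from the TCP to the grasp point, in m); z points along the fingers, y is the line along which they close (so a half turn about z gives the same grasp; the last joint's range is limited). The gripper opens to 85 mm and grips with 20 to 120 N. Pads are 22 mm wide; open, the fingers measure 114 mm over their backs; the gripper's body (76 mm by 85 mm) begins 54 mm behind the grasp point. The pads swing forward as they close: fully open they stand 13 mm farther back than shut.
Start: joints at [-1.235, 0.326, -0.193, 1.052, 0, 1.437], TCP at [0.249, -0.49, 0.231] pointing down, gripper open.
Joint ranges: [-2.65, 2.65], [-0.97, 1.79], [-1.3, 1.35], [-1.93, 2.1], [-1.47, 1.37], [-3.14, 3.14]. Speed limits (rad/s): [2.57, 2.57, 3.14, 3.14, 3.14, 3.14].

INTERFACE

Orientations are given as a rotation vector (axis times angle).
In Python, from cell import * gives the robot as it stands. Calls block until the motion is done:
- movep(position, orientation): joint-space move of the TCP to a pose.
- move_l(position, velocity=0.15, rot=None, until_force=None): straight line of the TCP; rot=None keeps the orientation; velocity is the mean speed in m/s. With until_force (N) it stops when the force on the tool has changed by that much, and returns True; else False.
- set_joints(angles): joint-space move.
- let_go() and grab(newtons=None): open the fingers fully, or close them until they stop; newtons is the grip in N (None keeps the last).
- sleep(seconds).
- ik(position, orientation): joint angles nearest the present ones, or None.
- get_state(): the state.
- grab_frame(name): name is "scene" or "top"; returns a dict with "img" (480x640x3 uint8, red, green, blue), "fx", "fy", "cx", "cy" (pixels), "k1" (the pictures are not rectified: a ray, as slopes to the right and down, at radius r is drawn at 1 + k1 r^2 times it, then the intrinsics apply), "cam_to_world" (4x4, takes a point from camera to world coordinates). Camera axes: x right, y down, z forward; pixel columns grow to the right and rows downward; lengths in m; the calibration is good to about 2 mm. A picture is of the moment at which its call begins. There is no depth.
A pose or a line that the arm cannot do raises MotionError and nothing moves.
- sign_off(): hands the job in; it is judged then, once.
Trained networks look in the newest picture that a camera, given by its name, has taken for a name from the list of things; names that differ only in an ending like _2 or _b are one class to them, and where a whole thing is asked for, a point or a joint stands for the part that bears it (a point fixed in the world has none). Each returns a list of dicts, best first, with "score" (0 to 1); they miss things now and then, are a little off and sometimes report something else, mostly with a low value. They report only what shows in the picture. A call takes as long as a camera call.
- spot_in(camera, name): "centre" ([column, row] in pixels, amid what is visible of it).
- silhouettes(camera, name): "mask" (480x640 bool, what is visible of it) and "centre" ([column, row] in pixels, amid what is visible of it).
- tip_of(camera, name): "centre" ([column, row] in pixels: a listed point, or the origin of a listed thing).
The state is a dict: "clock": time; "q": joint angles; "joint_velocities": joint speeds; "tau": joint torques, N m; "position": TCP position; "eef_rot": TCP orientation; "contact_force": force on the tool from outside, world axes, zero at the start; "wrist_torque": the same for the moment, N m; "finger_gap": opening from 0.0 (shut) to 1.0 (fully open); "grasp_force": force on a finger pad.
Only numpy, scipy, OpenCV 4.12 (cv2) and the standard library are available. Lean on these libraries where they do the work, as an engineer would, in place of code of your own. Each camera call takes 0.05 s, during which the arm holds its last target. There are 200 camera calls.

## Working session

There is one attempt and no reset: what is moved stays moved. The work goes in short steps, each a Python script; the robot and the scene stay as the last script left them, time stands still between calls to the robot, and variables do not carry over. Pictures are saved under pics/ and viewed, at most 10 in all, crops included, and the job is handed in when it is done.

```bash
ls; mkdir -p pics; cat > h.py <<'E'
from cell import *
import numpy as np, cv2
from scipy.spatial.transform import Rotation as R
from scipy.optimize import least_squares
def snap(c,name=None):
    f=grab_frame(c)
    if name: cv2.imwrite('pics/'+name,cv2.cvtColor(f['img'],cv2.COLOR_RGB2BGR))
    return f
def ray(f,p):
    K=np.array([[f['fx'],0,f['cx']],[0,f['fy'],f['cy']],[0,0,1.]])
    u=cv2.undistortPoints(np.array([[p]],float),K,np.array([f['k1'],0,0,0,0.]))[0,0]
    T=np.array(f['cam_to_world']); d=T[:3,:3]@np.array([u[0],u[1],1]); return T[:3,3],d/np.linalg.norm(d)
def at_z(f,p,z):
    o,d=ray(f,p); return o+d*(z-o[2])/d[2]
def tri(rs):
    A=sum(np.eye(3)-np.outer(d,d) for o,d in rs); b=sum((np.eye(3)-np.outer(d,d))@o for o,d in rs)
    X=np.linalg.solve(A,b); return X,[float(np.linalg.norm(np.cross(X-o,d))) for o,d in rs]
def proj(f,X):
    T=np.linalg.inv(np.array(f['cam_to_world'])); c=T[:3,:3]@np.array(X)+T[:3,3]
    x,y=c[:2]/c[2]; s=1+f['k1']*(x*x+y*y); return np.array([f['fx']*x*s+f['cx'],f['fy']*y*s+f['cy']])
E
python3 - <<'E'
from h import *
np.set_printoptions(precision=4,suppress=True)
F={}
for c in ('scene','top'):
    f=F[c]=snap(c,c+'0.png'); print(c,f['fx'],f['k1'],np.array(f['cam_to_world']))
for n in ('small_tin','large_tin','chest_handle','drawer_knob','drawer_floor','chest','mug','cone'):
    rs=[]
    for c in F:
        r=tip_of(c,n)
        print(n,c,[(np.round(x['centre'],1),round(x['score'],2)) for x in r[:3]])
        if r: rs.append(ray(F[c],r[0]['centre']))
    if len(rs)==2: print('   ',*tri(rs))
print(get_state())
E
```

```text
pics
scene 488.7758782876631 0.04514693281714646 [[ 0.838   0.4073 -0.363   0.9653]
 [ 0.5456 -0.6221  0.5615 -0.613 ]
 [ 0.0029 -0.6686 -0.7436  0.919 ]
 [ 0.      0.      0.      1.    ]]
top 556.8961322299662 -0.12914202572674469 [[-0.0032 -0.9943  0.1062  0.4324]
 [-0.9999  0.0014 -0.017   0.0355]
 [ 0.0168 -0.1062 -0.9942  1.3633]
 [ 0.      0.      0.      1.    ]]
small_tin scene [(array([224.5, 374.3]), 0.98)]
small_tin top [(array([460.2, 237.8]), 0.63)]
    [ 0.576  -0.3366 -0.0027] [0.00023678220272550134, 0.00023678220272560068]
large_tin scene [(array([187.5, 321.6]), 0.73)]
large_tin top [(array([440.6, 294.9]), 0.64)]
    [ 0.4326 -0.2853 -0.0023] [0.0023402593699675526, 0.002340259369967454]
chest_handle scene [(array([335.5, 193.7]), 0.89)]
chest_handle top [(array([270.1, 240.5]), 0.93)]
    [0.5545 0.1253 0.1162] [0.004078043581516077, 0.004078043581516046]
drawer_knob scene [(array([285.2, 259.3]), 0.74)]
drawer_knob top [(array([349.2, 255. ]), 0.97)]
    [ 0.5295 -0.0562  0.0394] [0.0012427503631958262, 0.0012427503631956135]
drawer_floor scene [(array([292.2, 2
[... 473 characters left out ...]
[0.00030482900568363217, 0.00030482900568360924]
cone scene [(array([417.4, 183.4]), 0.85)]
cone top [(array([175.4, 199.2]), 0.96)]
    [0.668  0.3677 0.0201] [0.001974131721025504, 0.0019741317210254356]
{'clock': 0.9, 'q': array([-1.2352,  0.3262, -0.1926,  1.052 , -0.    ,  1.4366]), 'joint_velocities': array([ 0.0009, -0.0017, -0.0011,  0.0012,  0.0004,  0.002 ]), 'tau': array([  0.0002, -44.3318,  26.2758,   0.001 ,   0.    ,  -0.    ]), 'position': array([ 0.249 , -0.4904,  0.2313]), 'eef_rot': array([-3.0553, -0.7312,  0.    ]), 'contact_force': array([ 0.135 ,  0.3203, -0.7657]), 'wrist_torque': array([-0.0015,  0.0279, -0.0748]), 'grasp_force': 0.0, 'finger_gap': 1.004795974106759}
```

View pics/scene0.png

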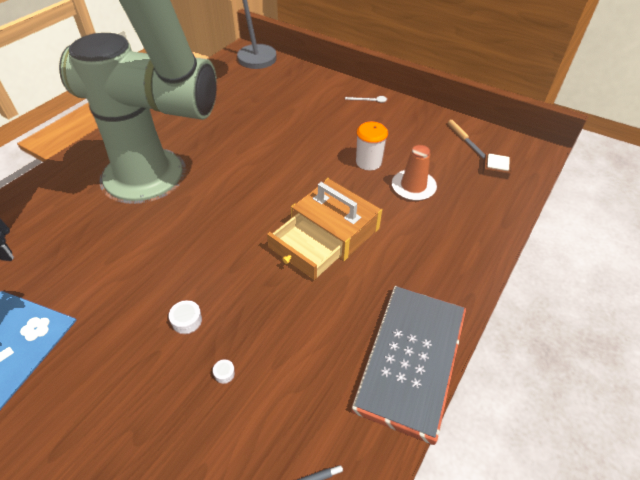

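View pics/top0.png

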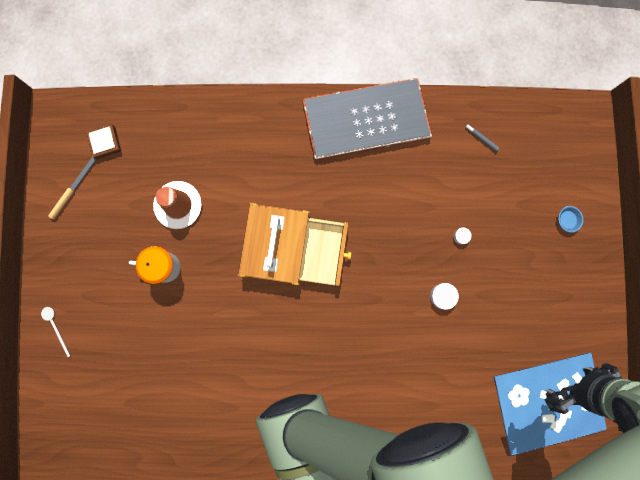

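```bash
cat >> h.py <<'E'
from scipy.optimize import minimize
def boxes(d):
    b=lambda x0,x1,y0,y1,z0,z1: np.array([[x,y,z] for x in(x0,x1) for y in(y0,y1) for z in(z0,z1)])
    return {'body':[b(-.07,.07,-.085,.085,0,.07)],'bar':[b(-.006,.006,-.056,.056,.106,.118),b(-.006,.006,-.056,-.044,.07,.107),b(-.006,.006,.044,.056,.07,.107)],
     'drawer':[b(-.07-d,-.07,-.075,.075,.004,.045),b(-.07-d,-.06-d,-.075,.075,.004,.059),b(-.088-d,-.07-d,-.009,.009,.026,.044)]}
def render(f,p,parts=('body','bar','drawer')):
    x,y,yaw,d=p; Rz=R.from_euler('z',yaw).as_matrix(); m=np.zeros((1920,2560),np.uint8)
    for k in parts:
        for b in boxes(d)[k]:
            q=np.array([proj(f,Rz@v+[x,y,0]) for v in b])
            cv2.fillConvexPoly(m,cv2.convexHull(((q+.5)*4*16).astype(np.int32)),255,shift=4)
    return cv2.resize(m,(640,480),interpolation=cv2.INTER_AREA)/255.
def fitchest(F,M,p0,fixd=None):
    def cost(v):
        p=np.array(p0)+np.array(v)*[.01,.01,.05,.01]
        if fixd is not None:p[3]=fixd
        return sum(np.abs(render(F[c],p)-M[c]).sum()/M[c].sum() for c in F)
    r=minimize(cost,np.zeros(4),method='Nelder-Mead',options=dict(initial_simplex=np.vstack([np.zeros(4),np.eye(4)]),maxiter=200,xatol=.01,fatol=1e-4))
    return np.array(p0)+r.x*[.01,.01,.05,.01],r.fun
E
python3 - <<'E'
from h import *
F={c:snap(c) for c in('scene','top')}
M={}
for c in F:
    for n in('chest','drawer','chest_handle'):
        s=silhouettes(c,n); print(c,n,[(int(x['mask'].sum()),round(x['score'],2),np.round(x['centre'])) for x in s[:3]])
        if s:
            m=s[0]['mask']; M[c]=m.astype(float) if c not in M else np.maximum(M[c],m)
p,fun=fitchest(F,M,[.556,.122,1.434,.095]); print(p,fun)
for c in F: print(c, fitchest({c:F[c]},{c:M[c]},p))
out=[]
for c in F:
    im=cv2.cvtColor(F[c]['img'],cv2.COLOR_RGB2BGR)
    im=cv2.resize(im,None,fx=4,fy=4,interpolation=cv2.INTER_CUBIC)
    for k,col in(('body',(0,0,255)),('bar',(0,255,0)),('drawer',(255,0,0))):
        e=cv2.resize(render(F[c],p,(k,)),None,fx=4,fy=4,interpolation=cv2.INTER_LINEAR)>.5
        cs,_=cv2.findContours(e.astype(np.uint8),cv2.RETR_LIST,cv2.CHAIN_APPROX_NONE); cv2.drawContours(im,cs,-1,col,1)
    cx,cy=(np.array(proj(F[c],[p[0],p[1]-.05,.06]))*4).astype(int); out.append(im[cy-270:cy+270,cx-200:cx+200] if 0 else cv2.resize(im[cy-280:cy+280,cx-280:cx+280],(400,400)))
cv2.imwrite('pics/fit.png',np.hstack(out))
for n in('small_tin','large_tin'):
    for c in F:
        s=silhouettes(c,n); 
        if s: print(n,c,np.round(s[0]['centre'],1),s[0]['mask'].sum(),[round(x['score'],2) for x in s],at_z(F[c],s[0]['centre'],.018 if n[0]=='s' else .025))
E
```

```text
scene chest [(6550, 0.74, array([323., 229.]))]
scene drawer [(2951, 0.88, array([305., 245.]))]
scene chest_handle [(6541, 0.78, array([323., 230.])), (2922, 0.66, array([308., 245.]))]
top chest [(7059, 0.87, array([292., 245.]))]
top drawer [(2452, 0.75, array([323., 246.]))]
top chest_handle [(6973, 0.77, array([291., 246.])), (1797, 0.53, array([176., 202.]))]
[0.55588805 0.12385747 1.43159202 0.09545424] 0.06612374330200552
scene (array([0.55366222, 0.12292314, 1.41083846, 0.09343003]), np.float64(0.021973214946355898))
top (array([0.55699483, 0.12404932, 1.42718496, 0.09622336]), np.float64(0.019246398022030414))
small_tin scene [223.1 372.5] 389 [0.73] [ 0.58014507 -0.34126776  0.018     ]
small_tin top [461.9 234.9] 203 [0.51] [ 0.58078987 -0.33563029  0.018     ]
large_tin scene [185.9 315.6] 834 [0.8] [ 0.43358585 -0.28742028  0.025     ]
large_tin top [442.7 297.3] 616 [0.95] [ 0.42833722 -0.28224588  0.025     ]
```

View pics/fit.png

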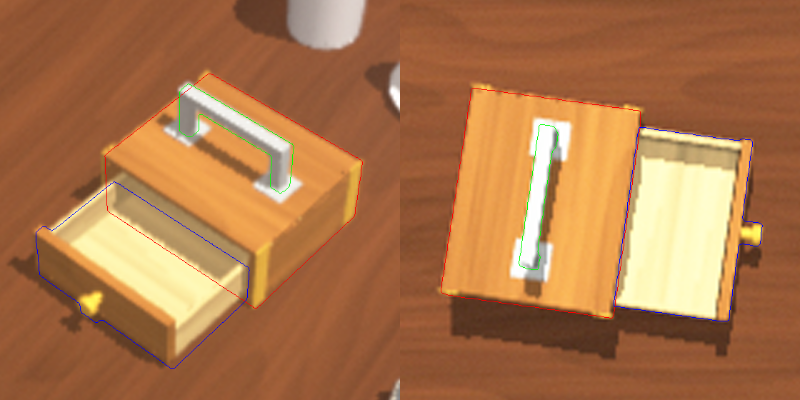

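```bash
cat >> h.py <<'E'
def down(a):
    "rotvec with tool z down and tool y along world angle a (mod pi); least joint-6 turn"
    out=[]
    for s in(0,np.pi):
        y=np.array([np.cos(a+s),np.sin(a+s),0]); z=np.array([0,0,-1.]); out.append(R.from_matrix(np.array([np.cross(y,z),y,z]).T).as_rotvec())
    return out
def best(poss,a):
    c=[]
    for r in down(a):
        js=[ik(p,r) for p in poss]
        if all(j is not None for j in js): c.append((max(abs(j[5]) for j in js),tuple(r)))
    return np.array(min(c)[1])
def ch(p,x,y,z): 
    c,s=np.cos(p[2]),np.sin(p[2]); return [p[0]+c*x-s*y,p[1]+s*x+c*y,z]
E
python3 - <<'E'
from h import *
p=np.array([.5557,.1238,1.429,.0955]); t=[.579,-.338]
P=ch(p,-.07-p[3]+.01+.042,0,.2)
r=best([t+[.12],t+[.003],P,P[:2]+[.018]],p[2]+np.pi/2); print(r,P,ik(P,r))
movep(t+[.12],r)
print(move_l(t+[.003],.12,until_force=12),get_state()['position'])
grab(25); s=get_state(); print(s['finger_gap'],s['grasp_force'])
move_l(t+[.2],.15); s=get_state(); print(s['finger_gap'],s['grasp_force'],s['clock'])
F={c:snap(c,c+'1.png') for c in('scene','top')}
rs=[]
for c in F:
    q=tip_of(c,'small_tin'); print(c,[(x['centre'],x['score']) for x in q])
    if q: rs.append(ray(F[c],q[0]['centre']))
if len(rs)==2: print(tri(rs))
E
```

```text
[2.37322492 2.0584965  0.        ] [np.float64(0.5396599938513446), np.float64(0.01143911622476844), 0.2] [-0.11558389  0.33051916 -0.26992785  0.97034931  0.          1.59700876]
False [ 0.57965674 -0.33851718  0.00393955]
0.4538616200289433 25.126498894533142
0.45060616235971085 25.203938396880403 6.0083
scene [([210.7, 324.0], 0.72), ([334.0, 195.0], 0.17)]
top []
```

```bash
python3 - <<'E'
from h import *
p=np.array([.5557,.1238,1.429,.0955])
P=ch(p,-.07-p[3]+.01+.042,0,.2); r=get_state()['eef_rot']
movep(P,r); move_l(P[:2]+[.06],.15)
print(move_l(P[:2]+[.0175],.04,until_force=4),get_state()['position'])
let_go(); sleep(.2); move_l(P[:2]+[.2],.15)
# park beside for a look
movep(ch(p,-.30,0,.12),r); s=get_state(); print(s['clock'],s['contact_force'])
F={c:snap(c,c+'2.png') for c in('scene','top')}
M={};rs=[]
for c in F:
    q=tip_of(c,'small_tin'); print(c,[(np.round(x['centre'],1),round(x['score'],2)) for x in q])
    if q: rs.append(ray(F[c],q[0]['centre']))
    for n in('chest','drawer'):
        k=silhouettes(c,n)
        if k: M[c]=k[0]['mask'].astype(float) if c not in M else np.maximum(M[c],k[0]['mask'])
if len(rs)==2: print(tri(rs))
print(fitchest(F,M,p))
ims=[]
for c in F:
    x,y=proj(F[c],ch(p,-.08,0,.05)).astype(int); ims.append(cv2.resize(F[c]['img'][y-90:y+90,x-90:x+90],(400,400),interpolation=cv2.INTER_CUBIC))
cv2.imwrite('pics/placed.png',cv2.cvtColor(np.hstack(ims),cv2.COLOR_RGB2BGR))
E
```

```text
True [0.53921997 0.0114827  0.01744009]
12.575 [-0.27646596 -0.08973788 -0.09057076]
scene [(array([304.2, 248.6]), 0.76)]
top [(array([338.1, 252.8]), 0.6), (array([319.6, 251.3]), 0.58)]
(array([ 0.54400046, -0.02157747,  0.05116135]), [0.011345145258910174, 0.011345145258910045])
(array([0.55611731, 0.1234475 , 1.42764523, 0.09468357]), np.float64(0.13451577690333028))
```

View pics/placed.png

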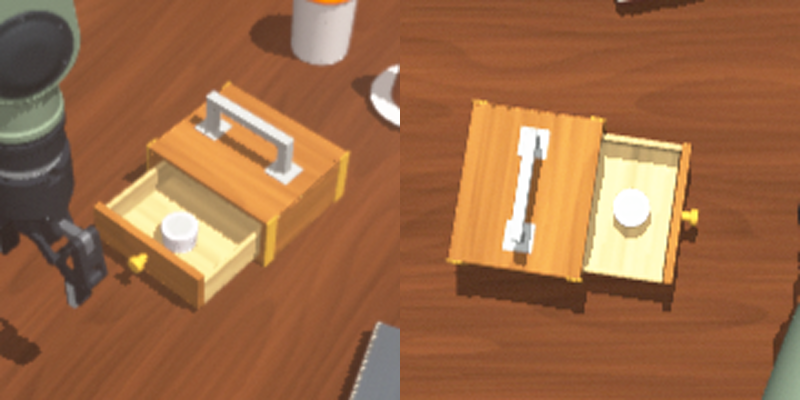

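```bash
python3 - <<'E'
from h import *
p=np.array([.5557,.1238,1.429,.0955]); r=get_state()['eef_rot']
grab(20)
move_l(ch(p,-.235,0,.12),.15); move_l(ch(p,-.235,0,.023),.1)
print(move_l(ch(p,-.112,0,.023),.06,until_force=8))
hit=move_l(ch(p,-.080,0,.023),.02,until_force=3.5); s=get_state(); print(hit,s['position'],s['contact_force'],s['clock'])
d=np.array(s['position'])-[p[0],p[1],0]; print('tcp chest x',d[0]*np.cos(p[2])+d[1]*np.sin(p[2]))
sleep(.3)
# retreat, open, look
move_l(ch(p,-.22,0,.023),.12); move_l(ch(p,-.30,0,.2),.15); let_go()
print(get_state()['clock'])
F={c:snap(c,c+'3.png') for c in('scene','top')}
M={};rs=[]
for c in F:
    for n in('chest','drawer'):
        k=silhouettes(c,n)
        print(c,n,[(int(x['mask'].sum()),round(x['score'],2)) for x in k])
        if k and n=='chest': M[c]=k[0]['mask'].astype(float)
    q=tip_of(c,'chest_handle'); print([(np.round(x['centre'],1),round(x['score'],2)) for x in q[:2]])
    if q: rs.append(ray(F[c],q[0]['centre']))
print(tri(rs))
q=np.array([p[0],p[1],p[2],0.002]); P,fun=fitchest(F,M,q); print(P,fun)
ims=[]
for c in F:
    im=cv2.resize(F[c]['img'],None,fx=4,fy=4,interpolation=cv2.INTER_CUBIC)
    for k,col in(('body',(255,0,0)),('bar',(0,255,0))):
        e=cv2.resize(render(F[c],P,(k,)),None,fx=4,fy=4)>.5
        cs,_=cv2.findContours(e.astype(np.uint8),cv2.RETR_LIST,cv2.CHAIN_APPROX_NONE); cv2.drawContours(im,cs,-1,col,1)
    x,y=(proj(F[c],ch(p,-.03,0,.05))*4).astype(int); ims.append(cv2.resize(im[y-280:y+280,x-280:x+280],(400,400)))
cv2.imwrite('pics/shut.png',cv2.cvtColor(np.hstack(ims),cv2.COLOR_RGB2BGR))
E
```

```text
False
False [0.54435102 0.04467075 0.02301092] [-0.256419   -0.59202657 -1.25889337] 19.3917
tcp chest x -0.07993894697780134
23.2333
scene chest [(4414, 0.65)]
scene drawer [(670, 0.8)]
[(array([341.6, 188.4]), 0.79), (array([187. , 320.8]), 0.42)]
top chest [(4455, 0.83)]
top drawer [(21, 0.56)]
[(array([262.4, 242.3]), 0.74)]
(array([0.55410815, 0.14522212, 0.11677911]), [0.00047965718053026227, 0.00047965718053018014])
[ 0.55719864  0.14404483  1.43188045 -0.00715763] 0.06593406226990396
```

View pics/shut.png

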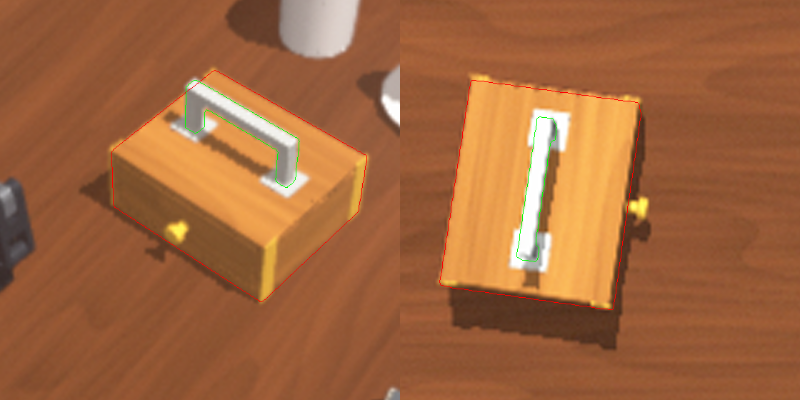

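```bash
python3 - <<'E'
from h import *
P=[.5565,.1445]; a=1.431
r=best([P+[.25],P+[.094],P+[.194]],a)
movep(P+[.25],r); print(move_l(P+[.094],.08,until_force=8),get_state()['position'])
grab(70); s=get_state(); print(s['finger_gap'],s['grasp_force'],s['contact_force'])
move_l(P+[.104],.03); move_l(P+[.194],.06); sleep(.5); s=get_state(); print(s['position'],s['finger_gap'],s['grasp_force'],s['contact_force'],s['wrist_torque'],s['clock'])
F={c:snap(c) for c in('scene','top')}
ims=[]
for c in F:
    x,y=proj(F[c],P+[.14]).astype(int); ims.append(cv2.resize(F[c]['img'][y-90:y+90,x-90:x+90],(400,400),interpolation=cv2.INTER_CUBIC))
cv2.imwrite('pics/lift.png',cv2.cvtColor(np.hstack(ims),cv2.COLOR_RGB2BGR))
E
```

```text
False [0.55678889 0.14456059 0.09437869]
0.12354237166165677 69.7847843170166 [-0.773908   -2.26831633 -2.0759855 ]
[0.55651277 0.14449151 0.19399054] 0.12276462960031576 69.00774121284485 [-0.34261112  0.38159764 -6.28685518] [0.02352126 0.01969933 0.03881357] 30.2667
```

View pics/lift.png

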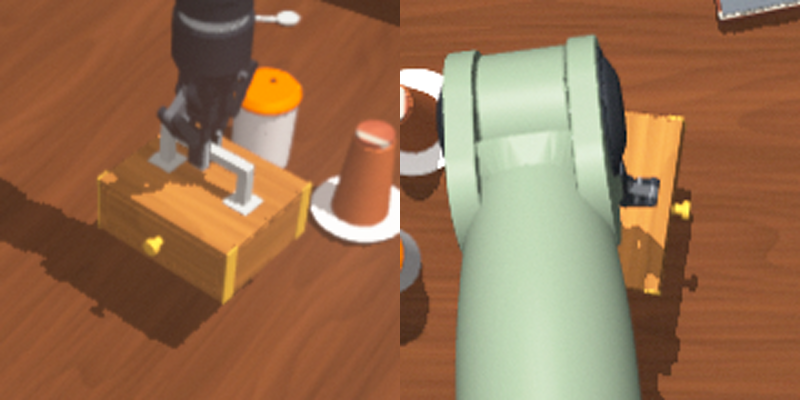

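The picture shows the chest held by its bar, level and clear of the bench, with the drawer flush (scene crop: knob at 153,243). The load is about 7 N and the wrist moment is near zero.

```bash
python3 -c "
from cell import *
sleep(.3); print(sign_off(), get_state()['clock'])"
```

```text
the job is handed in; nothing more can be done
the job is handed in; nothing more can be done
```

The job is handed in, though no verdict came back: the smaller tin is in the shut drawer, and the arm is holding the chest by its bar, level and about 10 cm above the bench; the push to shut the drawer slid the chest about 2 cm.

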